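# Set the gearbox spider to its index point and put the brake on

### The arm

A 6-joint arm with a two-finger parallel gripper is mounted at the origin on the work surface. World frame = base frame: x ahead of the robot, y to its left, z up, the work surface at z = 0. Lengths are in m, angles in degrees, forces in N, time in s.
With the tool pointing down it reaches from about 0.35 to 0.775 m from the base axis. Payload 5.5 kg.
Tool frame: the origin (TCP) lies midway between the tips of the shut fingers; the grasp point (between the pads) lies 19 mm behind it (bot.tcp_to_grasp is the distance from the TCP to the grasp point, in m); z points along the fingers, y is the direction in which the jaws open and shut (so a half turn about z gives the same grasp; the last joint's range is limited). The gripper opens to 85 mm and grips with 20 to 120 N. Pads are 22 mm wide; open, the fingers measure 114 mm over their backs; the gripper's body (76 mm by 85 mm) begins 54 mm behind the grasp point. The pads swing forward as they close: fully open they stand 13 mm farther back than shut.
Start: joints at [-83.514, 17.945, 2.641, 74.691, 0, 82.002], TCP at [0.144, -0.557, 0.208] pointing down, gripper open.
Joint ranges: [-158.12, 158.12], [-49.38, 96.58], [-58.88, 72.47], [-126.05, 133.96], [-84.25, 85.87], [-180, 180]. Speed limits (degrees/s): [147.25, 147.25, 180, 180, 180, 180].

### API

Orientations are given as [roll, pitch, yaw] about the fixed x, y, z axes, in that order (R = Rz(yaw) Ry(pitch) Rx(roll)).
In Python, from workcell import bot gives the robot as it stands. The module is installed in compiled form; this text tells all that it offers. Calls block until the motion is done:
- bot.move_to(position, orientation): joint-space move of the TCP to a pose.
- bot.servo_line(position, rot=None, speed=0.15): straight line of the TCP; rot=None keeps the orientation; speed is the mean speed in m/s.
- bot.move_joints(angles): joint-space move.
- bot.let_go() and bot.grasp(grasp_force=None): open the fingers fully, or close them until they stop; grasp_force is the grip in N (None keeps the last).
- bot.dwell(seconds).
- bot.solve_ik(position, orientation): joint angles nearest the present ones, or None.
- bot.get_image(name): name is "scene" or "top" or "wrist"; returns the picture (400x640x3 uint8, red, green, blue); there is no depth.
- bot.calibration(name): a dict with "K" (3x3 intrinsics, pixels), "dist_coeffs" ([k1, k2, p1, p2, k3] as OpenCV has them; the pictures are not rectified), "view" (4x4, takes a point from world to camera coordinates); the wrist camera has in their place "mount" (4x4, takes a point from camera to tool coordinates, whose origin is the TCP and whose axes are the flange's). Camera axes: x right, y up, looking along -z (the intrinsics and any distortion apply to the point x, -y, -z); pixel columns grow to the right and rows downward; lengths in m; the calibration is good to about 2 mm. A picture is of the moment at which its call begins: read the wrist's pose just before it. calibration takes no time and is no camera call.
A pose or a line that the arm cannot do raises bot.IKError and nothing moves.
- bot.job_done(): hands the job in, once; it reports no verdict.
Readings, each from a call of its own:
- bot.get_t(): time.
- bot.get_qpos(): joint angles.
- bot.get_dq(): joint speeds.
- bot.get_tau(): joint torques, N m.
- bot.get_tool_pos(): TCP position.
- bot.get_ee_rot(): TCP orientation.
- bot.get_ft_force(): force on the tool from outside, world axes, zero at the start.
- bot.get_wrist_torque(): the same for the moment, N m.
- bot.get_width(): finger opening in m.
Only numpy, scipy, OpenCV 4.12 (cv2) and the standard library are available. Lean on these libraries where they do the work, as an engineer would, in place of code of your own. Each camera call takes 0.05 s, during which the arm holds its last target. There are 200 camera calls.

### The job

Gently push an arm of the three-armed steel spider on the green gearbox cover with a fingertip, turning it until its long pointed arm stands still, tip to tip with the fixed index point. Then push the wooden handle of the brake lever inward until the lever rests fully against its stop peg, leaving the spider on its mark. The spider only rests on its spindle, so do not lift it, and leave the mallet, the bearing block and the wing nut alone.

Things in the scene. Friction and masses are not known exactly. Their poses are not given: they have to be found in the camera images.
- hub (a point): On the spider's vertical axis, 95 mm above the bench, at the arms' middle height. Steel hub of radius 26 mm (nut top 24 mm above this point) with three level arms, 120 degrees apart, 16 mm wide, 20 mm tall. Two are short with round bosses (36 mm across, centred 80 mm out), one is longer and pointed. It turns either way without stops, stays where left; 2 N at 90 mm turns it. 0.9 kg, lifts off upward.
- cover: Green cast-iron gearbox cover fixed on the bench, origin under the spider's axis, +x towards the index point. Square flange 300 mm wide, 20 mm thick; round top of radius 110 to 118 mm, 50 mm above the bench. On it, under the arms and turning with them, the brake drum: radius 68 mm, top 77 mm above the bench.
- spider_tip (a point): The sharp end of the spider's long pointed arm, 130 mm from the axis, at the arm's middle height. It moves with the spider.
- index_tip (a point): Tip of the fixed steel index point, on a green post (24 mm wide, top 105 mm above the bench) at the cover's rim; 138 mm from the spider's axis, as high as the arms. Its x axis points outward from that axis, y to the left looking outward, z up. Set right, hub, spider_tip and index_tip lie in one line with an 8 mm gap between the tips.
- spider (a joint): Angle of the long arm from the index point, in rad, counter-clockwise seen from above is positive; 0 and 2 pi (6.283) both mean tip to tip with the index.
- brake (a joint): Swing of the brake lever in rad: 0 is fully off (handle away from the spider), it grows clockwise seen from above as the handle is pushed in towards the spider, 1.0 is against its stop peg. It stays where it is left; about 2 N at the handle moves it.
- brake_pivot (a point): On the vertical pivot axis of the brake lever, 88 mm above the bench (the lever's arm, 10 mm tall, 14 mm wide, top 20 mm below this point). The pivot is 143 mm from the spider's axis, by the rim of the cover.
- brake_handle (a point): Middle of the upright turned wooden handle at the end of the brake lever, 100 mm from the pivot axis, 88 mm above the bench; handle 17 to 20 mm in diameter, its top 27 mm above this point. It is pushed sideways.
- mallet: Boxwood mallet lying on the bench: head 75 x 110 x 65 mm, handle 24 mm thick reaching 230 mm along -x. Origin under the head's centre. Bystander.
- bearing_block: Pine block 120 x 60 x 30 mm with two polished steel bearings (46 mm) on it, 45 mm tall in all; origin under its centre. Bystander.
- wing_nut: Brass wing nut, about 50 mm across the wings, 25 mm tall; origin under its centre. Bystander.

How it is judged:
By the outcome, as a careful person would: the job done as asked, in the order asked, and still so for the second after the job is handed in, with the robot touching nothing.
It also fails if it takes over 54 s, if anything falls off the work surface, if the arm or the gripper's body presses on something with over 40 N, if the wrist force passes 120 N, or if a joint passes its speed limit or range.

## Working session

There is one attempt and no reset: what is moved stays moved. The work goes in short steps, each a Python script; the robot and the scene stay as the last script left them, time stands still between calls to the robot, and variables do not carry over. Pictures are saved under pics/ and viewed, about 8 in all and at most 12, crops included, and the job is handed in when it is done.

```bash
mkdir -p pics
cat > h.py <<'E'
import numpy as np, cv2
from workcell import bot
def shot(name,fn=None):
    im=bot.get_image(name)
    if fn: cv2.imwrite('pics/'+fn,cv2.cvtColor(im,cv2.COLOR_RGB2BGR))
    return im
def ray(name,px,z):
    c=bot.calibration(name); V=np.array(c['view'])
    u=cv2.undistortPoints(np.array(px,float).reshape(-1,1,2),np.array(c['K']),np.array(c['dist_coeffs'])).reshape(-1,2)
    d=np.c_[u[:,0],-u[:,1],-np.ones(len(u))]@V[:3,:3]
    o=-V[:3,:3].T@V[:3,3]
    return o+d*((z-o[2])/d[:,2])[:,None]
def proj(name,P):
    c=bot.calibration(name); V=np.array(c['view'])
    p=np.atleast_2d(P)@V[:3,:3].T+V[:3,3]
    p=p*[1,-1,-1]
    return cv2.projectPoints(p,np.zeros(3),np.zeros(3),np.array(c['K']),np.array(c['dist_coeffs']))[0].reshape(-1,2)
E
python3 - <<'E'
from h import *
shot('top','top0.png'); shot('scene','scene0.png')
for n in('top','scene'):
    V=np.array(bot.calibration(n)['view']); print(n,-V[:3,:3].T@V[:3,3])
print(bot.get_t(),bot.get_ee_rot(),bot.get_width())
E
```

```text
top [0.47733237 0.00912225 0.87579196]
scene [1.08660301 0.20853996 0.68890173]
0.1 [-1.79906210e+02 -1.54987560e-02  1.44807576e+01] 0.08531348428142528
```

View pics/top0.png

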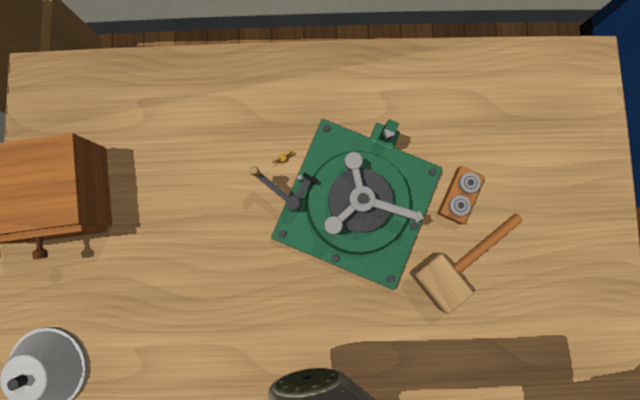

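View pics/scene0.png

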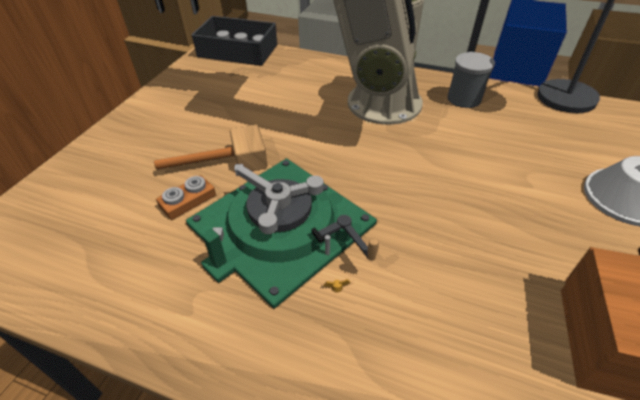

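The top view shows the hub at about (363,198), the long tip at (422,217), bosses at (354,160) and (333,226), the index post at (388,132), the brake pivot at (293,202) and the handle top at (253,170). The wing nut is at (283,157).

Run:
```python
from h import *
np.set_printoptions(precision=4,suppress=True)
T=lambda p,z: ray('top',[p],z)[0]
hub=T((363,198),.119); tip=T((423,217),.105); b1=T((354,160),.105); b2=T((333,226),.105)
idx=T((389,135),.1); piv=T((293,202),.088); han=T((253.5,170),.115); peg=T((300,178),.08)
for n in 'hub tip b1 b2 idx piv han peg'.split():
    p=globals()[n]; d=p-hub; print(n,p,'r',np.hypot(*d[:2]),'ang',np.degrees(np.arctan2(d[1],d[0])))
print('wing',T((283,157),.01),'corners',ray('top',[(324,120),(441,168),(396,288),(273,237)],.02))
print('corner mean',ray('top',[(324,120),(441,168),(396,288),(273,237)],.02).mean(0))
print('handle r',np.hypot(*(han-piv)[:2]), np.degrees(np.arctan2(*(han-piv)[1::-1])))
im=cv2.imread('pics/top0.png')[100:300,230:500]
cv2.imwrite('pics/top0c.png',cv2.resize(im,None,fx=2.9,fy=2.9,interpolation=cv2.INTER_CUBIC))
```

```text
hub [ 0.5513 -0.0886  0.119 ] r 0.0 ang 0.0
tip [ 0.5107 -0.2101  0.105 ] r 0.12818499060565855 ang -108.48863825006052
b1 [ 0.6312 -0.0752  0.105 ] r 0.0810122915614494 ang 9.530764691042588
b2 [ 0.4979 -0.0278  0.105 ] r 0.08093779309279893 ang 131.32430059804324
idx [ 0.6828 -0.1503  0.1   ] r 0.14520760252566714 ang -25.165653532812364
piv [0.5502 0.0524 0.088 ] r 0.1409917312933655 ang 90.44707267512251
han [0.6148 0.129  0.115 ] r 0.226627317728064 ang 73.75039908116396
peg [0.6012 0.037  0.08  ] r 0.13505780835487957 ang 68.35301198895945
wing [0.6619 0.0773 0.01  ] corners [[ 0.7433 -0.0193  0.02  ]
 [ 0.6244 -0.2815  0.02  ]
 [ 0.3595 -0.1664  0.02  ]
 [ 0.4795  0.1026  0.02  ]]
corner mean [ 0.5516 -0.0912  0.02  ]
handle r 0.10013864219495584 49.88963968634543
```

View pics/top0c.png

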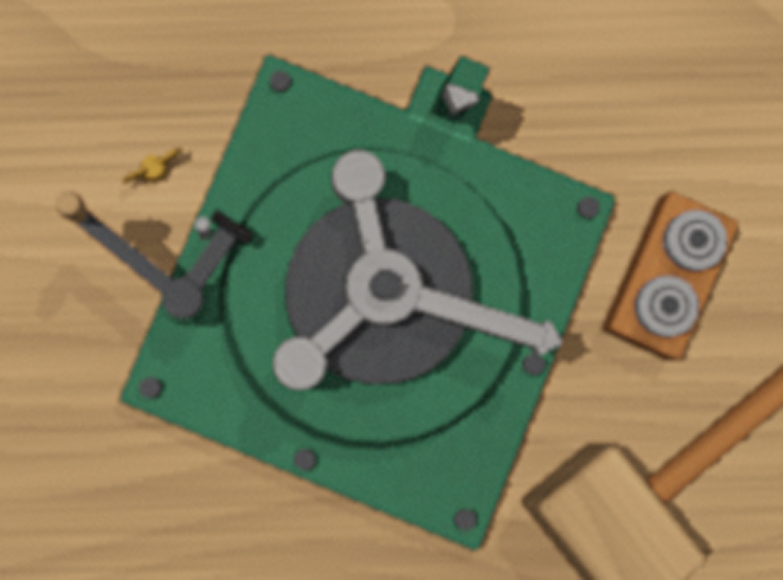

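The spider needs about +84° counter-clockwise. Next: a closer look with the wrist camera on the way in, fingers shut.

```bash
cat >> h.py <<'E'
from scipy.spatial.transform import Rotation as R
def rotm(): return R.from_euler('xyz',bot.get_ee_rot(),degrees=True).as_matrix()
def wshot(fn=None):
    T=np.eye(4); T[:3,:3]=rotm(); T[:3,3]=bot.get_tool_pos()
    T=T@np.array(bot.calibration('wrist')['mount'])
    im=shot('wrist',fn); return im,T
def wray(T,px,z):
    c=bot.calibration('wrist')
    u=cv2.undistortPoints(np.array(px,float).reshape(-1,1,2),np.array(c['K']),np.array(c['dist_coeffs'])).reshape(-1,2)
    d=np.c_[u[:,0],-u[:,1],-np.ones(len(u))]@T[:3,:3].T; o=T[:3,3]
    return o+d*((z-o[2])/d[:,2])[:,None]
E
python3 - <<'E'
from h import *
np.set_printoptions(precision=4,suppress=True)
print(np.array(bot.calibration('wrist')['mount']),bot.calibration('wrist')['K'])
bot.grasp(30)
bot.move_to([0.50,-0.12,0.30],[180,0,161.5])
im,T=wshot('w1.png'); np.save('T1.npy',T)
print(bot.get_t(),bot.get_tool_pos(),bot.get_qpos(),bot.get_ft_force())
E
```

```text
[[ 0.0005  0.9532  0.3024  0.0781]
 [ 1.     -0.0006  0.0001 -0.0011]
 [ 0.0003  0.3024 -0.9532 -0.1646]
 [ 0.      0.      0.      1.    ]] [[342.1796   0.     317.5902]
 [  0.     342.1796 198.4481]
 [  0.       0.       1.    ]]
2.9667 [ 0.4998 -0.1207  0.2998] [-22.5241  10.6013   5.714   85.1344  -0.0097  -3.9351] [-0.151  -0.047  -0.6328]
```

View pics/w1.png

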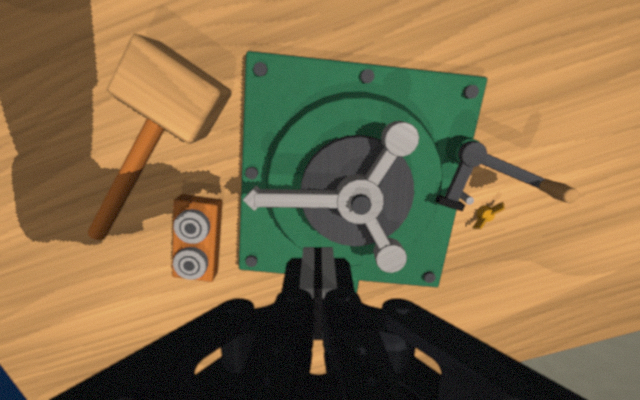

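The wrist picture has the hub at (360,201), the tip at (244,200), bosses at (402,138) and (391,258), the pivot at (474,154) and the handle top at about (575,190); the index is hidden behind the fingers. Now the push along an arc, stopping about 10° short.

```bash
cat >> h.py <<'E'
HUB=np.array([0.5515,-0.0895]); 
def ppose(arm,gap,r=.08,z=.092):
    """TCP pose pushing CCW on long arm whose direction is arm (deg); gap between finger and arm"""
    a=np.radians(arm); u=np.array([np.cos(a),np.sin(a)]); t=np.array([-u[1],u[0]])
    p=HUB+r*u-t*(.008+.011+gap)
    return [p[0],p[1],z],[180,0,arm+270]
def norm(rot): return [rot[0],rot[1],(rot[2]+180)%360-180]
E
python3 - <<'E'
from h import *
np.set_printoptions(precision=4,suppress=True)
T=np.load('T1.npy')
hub=wray(T,[(360,202)],.119)[0]; print('hub',hub)
for n,p,z in(('tip',(244,200),.1),('b1',(391,258),.105),('b2',(402,138),.105),('piv',(474,153),.088),('han',(577,190),.115)):
    q=wray(T,[p],z)[0]; d=q-hub; print(n,q,np.hypot(*d[:2]),np.degrees(np.arctan2(d[1],d[0])))
p,r=ppose(-108.5,.018); r=norm(r)
bot.move_to([p[0],p[1],.17],r); bot.servo_line(p,r,.1)
print(bot.get_t(),bot.get_tool_pos(),bot.get_ft_force())
for a in (-108.5,-98,-88,-78,-68,-58,-48,-38):
    p,r=ppose(a,0); bot.servo_line(p,norm(r),.06)
    print(a,bot.get_t(),bot.get_ft_force(),bot.get_tool_pos())
shot('top','top1.png')
im=cv2.imread('pics/top1.png')[100:300,230:500]
cv2.imwrite('pics/top1c.png',cv2.resize(im,None,fx=2.9,fy=2.9,interpolation=cv2.INTER_CUBIC))
E
```

```text
hub [ 0.549 -0.088  0.119]
tip [ 0.5121 -0.2101  0.1   ] 0.1274747167720956 -106.80201519118062
b1 [ 0.6315 -0.0729  0.105 ] 0.08386375866647248 10.40120757672635
b2 [ 0.5004 -0.0263  0.105 ] 0.07856393821901783 128.2229870920192
piv [0.5453 0.0486 0.088 ] 0.13665073407510514 91.55692377529839
han [0.6111 0.1352 0.115 ] 0.23170632999502128 74.45127217511086
4.5 [ 0.4917 -0.1539  0.0928] [ 0.0665 -0.4682 -0.1812]
-108.5 4.95 [-1.0358 -0.0308 -0.6059] [ 0.5085 -0.1595  0.0919]
-98 5.35 [-0.7157 -0.0422 -0.3892] [ 0.5211 -0.1659  0.0918]
-88 5.7417 [-0.3337  0.1205 -0.2312] [ 0.5347 -0.1698  0.0919]
-78 6.1333 [-0.3975 -0.4767 -1.0918] [ 0.5489 -0.1714  0.0919]
-68 6.525 [-0.0716  0.2452  0.1033] [ 0.5632 -0.1706  0.0918]
-58 6.9167 [ 0.4051 -0.786   0.1239] [ 0.5772 -0.1673  0.0919]
-48 7.3083 [-0.684  -0.0869  0.0266] [ 0.5903 -0.1616  0.0919]
-38 7.7 [ 0.2619 -0.8344 -1.3485] [ 0.6023 -0.1538  0.0919]
```

View pics/top1c.png

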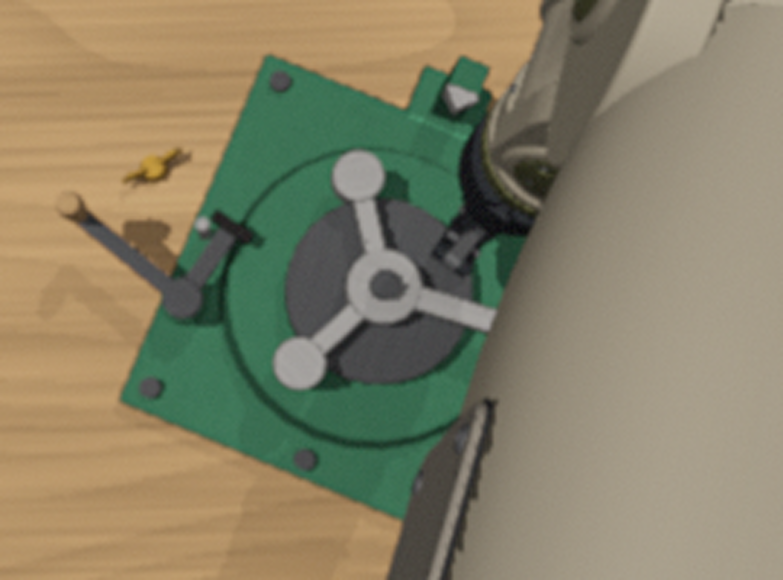

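The top crop shows the spider unmoved, with bosses still at (358,175) and (300,362), yet the fingers (around (460,245)) are already past the long arm with almost no force felt. Either the fingers passed over the arm, or they aren't where I think. I'll check the width and the scene view before moving.

Run:
```python
from h import *
np.set_printoptions(precision=4,suppress=True)
print('width',bot.get_width(),bot.get_tool_pos(),bot.get_ee_rot(),bot.get_ft_force())
print('expected TCP px scene',proj('scene',[bot.get_tool_pos()]),'top',proj('top',[bot.get_tool_pos()]))
im=shot('scene','scene1.png')
print(proj('scene',[[.5515,-.0895,.119],[.5107,-.2101,.095],[.6312,-.0752,.105]]))
c=cv2.cvtColor(im,cv2.COLOR_RGB2BGR)[110:310,150:410]
cv2.imwrite('pics/scene1c.png',cv2.resize(c,None,fx=3,fy=3,interpolation=cv2.INTER_CUBIC))
```

```text
width -6.70628703203685e-05 [ 0.6022 -0.1539  0.0919] [ 179.97     -0.0232 -128.1785] [ 0.3713 -0.5978 -0.3543]
expected TCP px scene [[238.903  202.6556]] top [[391.8176 173.9969]]
[[277.3128 184.3717]
 [236.022  167.2174]
 [267.1324 218.4036]]
```

View pics/scene1c.png

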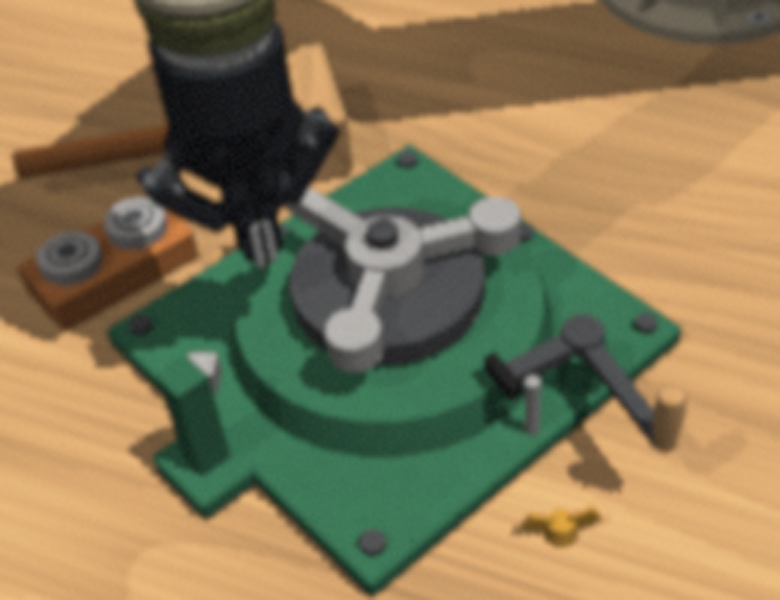

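The fingers are fully shut and tip to the TCP. In the scene crop the finger ends at about (264,266), i.e. (238,199) in the full picture, against a predicted (239,203). So the tip rides roughly 1 cm higher than nominal and skimmed over the arm. I'll redo the push deeper (z = 0.075) at r = 93 mm, outside the drum, and check the force on each step.

Run:
```python
from h import *
np.set_printoptions(precision=4,suppress=True)
q=bot.get_tool_pos(); bot.servo_line([q[0],q[1],.17],None,.15)
k=dict(r=.093,z=.075)
p,r=ppose(-108.5,.020,**k); r=norm(r)
bot.move_to([p[0],p[1],.17],r); bot.servo_line(p,r,.1)
print(bot.get_t(),bot.get_tool_pos(),bot.get_ft_force())
def go(a,v=.06):
    p,r=ppose(a,0,**k); bot.servo_line(p,norm(r),v)
    f=np.array(bot.get_ft_force()); t=np.radians(a+90)
    print(a,bot.get_t(),'Ft',-(f[0]*np.cos(t)+f[1]*np.sin(t)),f,bot.get_tool_pos())
    return f
for a in (-108.5,-104,-98,-92,-85):
    if np.linalg.norm(go(a)[:2])>12: print('stop'); break
im=shot('top','top2.png')
im=cv2.imread('pics/top2.png')[100:300,230:500]
cv2.imwrite('pics/top2c.png',cv2.resize(im,None,fx=2,fy=2,interpolation=cv2.INTER_CUBIC))
```

```text
10.6083 [ 0.4855 -0.1656  0.0756] [-0.1138 -0.1221 -0.3832]
-108.5 11.0917 Ft 0.5455339886145159 [-0.2938  0.8411 -1.0049] [ 0.5043 -0.1718  0.0749]
-104 11.3667 Ft 0.34576853338016367 [-0.4824 -0.5056  0.2361] [ 0.5104 -0.175   0.0748]
-98 11.6833 Ft -0.07401172364509996 [ 0.1743  0.7082 -0.7673] [ 0.5196 -0.1788  0.0749]
-92 12.0 Ft -0.11995068686088124 [ 0.1184 -0.0452 -0.2578] [ 0.5291 -0.1816  0.0749]
-85 12.3417 Ft 1.0169870893307846 [-1.0131 -0.0894  1.0295] [ 0.5404 -0.1837  0.0749]
```

View pics/top2c.png

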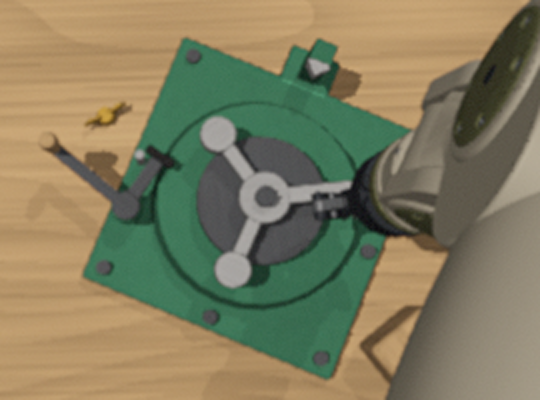

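Now the spider turns with the finger: bosses at (218,133) and (233,269) in the crop, hub (265,196), long arm near -86°. I'll carry on to just short of the mark and measure the bosses.

```bash
cat >> h.py <<'E'
def push(a,v=.06,k=dict(r=.093,z=.075)):
    p,r=ppose(a,0,**k); bot.servo_line(p,norm(r),v); f=np.array(bot.get_ft_force())
    if np.linalg.norm(f)>15: raise SystemExit(f'force {f}')
E
python3 - <<'E'
from h import *
np.set_printoptions(precision=4,suppress=True)
for a in (-78,-71,-64,-57,-50,-43,-37): push(a)
push(-31,.03)
print(bot.get_t(),bot.get_tool_pos(),bot.get_ft_force())
im=shot('top','top3.png')
b=cv2.imread('pics/top3.png')[100:300,230:500]
cv2.imwrite('pics/top3c.png',cv2.resize(b,None,fx=2.9,fy=2.9,interpolation=cv2.INTER_CUBIC))
E
```

```text
15.2417 [ 0.6212 -0.1538  0.075 ] [-1.0146 -0.1307  0.3588]
```

View pics/top3c.png

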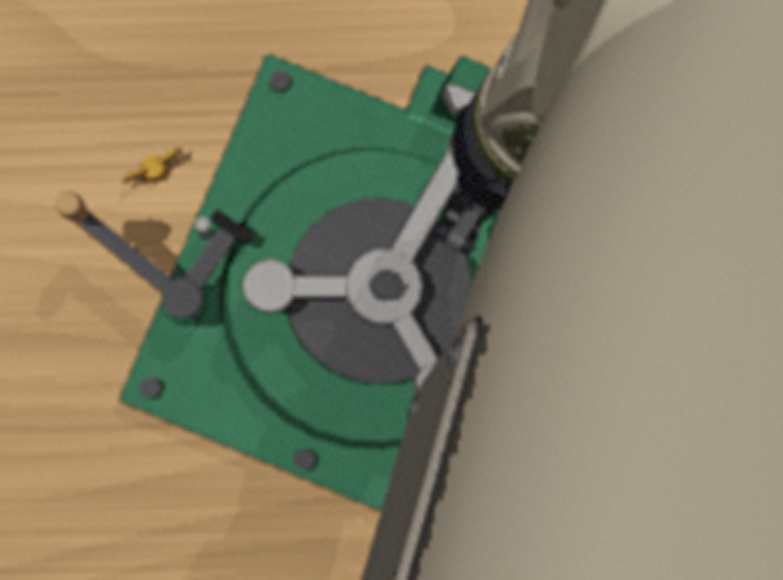

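The boss now sits at (269,286) and the hub at (385,286), so the long arm is near -30° and follows the finger to within about 1°. I'll nudge it to about -26°, back off, and look straight down at the two tips with the wrist camera.

```bash
cat >> h.py <<'E'
def back(a,gap=.02,k=dict(r=.093,z=.075)):
    p,r=ppose(a,gap,**k); bot.servo_line(p,norm(r),.06); bot.servo_line([p[0],p[1],.17],None,.15)
E
python3 - <<'E'
from h import *
np.set_printoptions(precision=4,suppress=True)
push(-26,.02); back(-26)
a=np.radians(-24.5); u=np.array([np.cos(a),np.sin(a)]); t=np.array([-u[1],u[0]])
p=HUB+.11*u+.065*t
bot.move_to([p[0],p[1],.22],[180,0,-114.5])
im,T=wshot('w2.png'); np.save('T2.npy',T)
print(bot.get_t(),bot.get_tool_pos(),bot.get_ft_force())
shot('top','top4.png')
E
```

```text
17.725 [ 0.6778 -0.0758  0.2182] [-0.327  -0.9528 -0.4226]
```

View pics/w2.png

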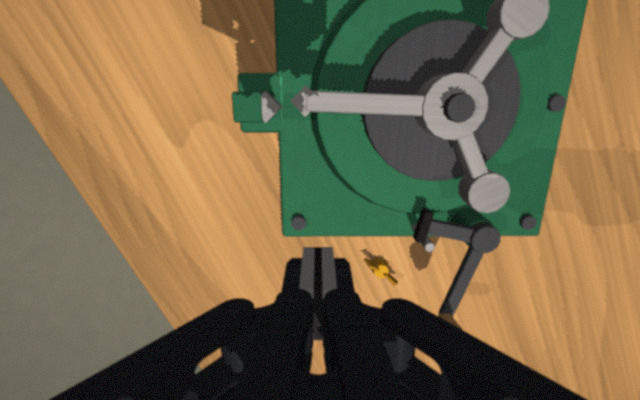

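The wrist view shows the spider tip at about (294,102), the index tip at about (278,106) and the hub at (457,105): the tips nearly line up and the long arm is slightly on the clockwise side. I'll measure this with masks.

Run:
```python
from h import *
np.set_printoptions(precision=4,suppress=True)
T=np.load('T2.npy'); im=cv2.imread('pics/w2.png'); hsv=cv2.cvtColor(im,cv2.COLOR_BGR2HSV)
b,g,r=[im[...,i].astype(int) for i in range(3)]
m=(abs(g-r)<22)&(abs(g-b)<30)&(g>75)
for c in list(range(258,320,2))+list(range(320,420,12)):
    rr=np.nonzero(m[80:130,c])[0]+80
    if len(rr): print(c,rr.min(),rr.max(),len(rr),'%.2f'%rr.mean())
mask=np.uint8(m)*255; mask[200:]=0; mask[:,:325]=0
cn=max(cv2.findContours(mask,cv2.RETR_EXTERNAL,cv2.CHAIN_APPROX_NONE)[0],key=cv2.contourArea)
c=cn[:,0]; 
ci=cv2.HoughCircles(cv2.GaussianBlur(im[...,1],(5,5),1),cv2.HOUGH_GRADIENT,1,30,param1=100,param2=22,minRadius=20,maxRadius=40)
print(ci)
d=(hsv[...,2]<90); 
cv2.imwrite('pics/w2c.png',cv2.resize(im[60:150,225:505],None,fx=2.8,fy=2.8,interpolation=cv2.INTER_CUBIC))
```

```text
262 94 120 27 107.00
264 93 121 29 107.00
266 94 122 29 108.00
268 96 120 25 108.00
270 97 118 22 107.50
272 99 116 18 107.50
274 101 114 14 107.50
276 104 112 9 108.00
278 105 109 5 107.00
280 105 107 2 106.00
292 99 102 4 100.50
294 97 104 8 100.50
296 95 106 12 100.50
298 93 109 17 101.00
300 91 111 21 101.00
302 89 114 26 101.50
304 87 116 30 101.50
306 86 115 30 100.50
308 88 113 26 100.50
310 91 112 22 101.50
312 91 111 21 101.00
314 91 111 21 101.00
316 91 112 22 101.50
318 91 111 21 101.00
320 91 111 21 101.00
332 91 112 22 101.50
344 92 112 21 102.00
356 92 113 22 102.50
368 93 120 25 105.24
380 93 126 25 105.56
392 94 128 30 109.70
404 94 129 31 110.26
416 95 128 25 107.92
[[[456.5 103.5  31.4]
  [487.5 189.5  21.7]]]
```

View pics/w2c.png

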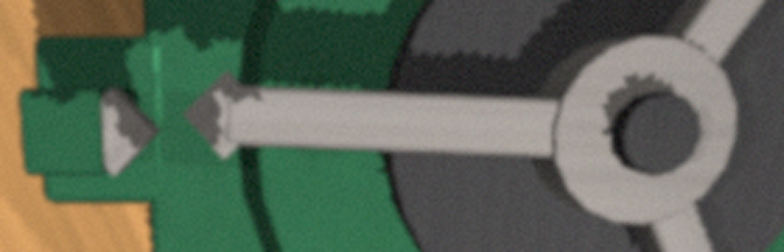

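The crop shows the index tip at (155,131), the spider tip at (185,115) and the hub ring centre at (645,130), so the spider is about 2° short. I'll compute the angle from rays, then close it.

Run:
```python
from h import *
np.set_printoptions(precision=4,suppress=True)
T=np.load('T2.npy')
I=wray(T,[(281,106.3)],.095)[0][:2]; S=wray(T,[(290.7,100.5)],.095)[0][:2]
A=wray(T,[(320,101),(344,102),(360,102.8)],.105)[:,:2]
ang=lambda d: np.degrees(np.arctan2(d[1],d[0]))
print('I',I,'S',S,'|SI|',np.linalg.norm(S-I),'theta from |SI|',np.degrees(np.sqrt(max(0,(np.linalg.norm(S-I)**2-.008**2)/(.138*.13)))))
for nm,px,z in(('ring',(455.4,106.2),.115),('nut',(459,107),.119),('hough',(456.5,103.5),.115)):
    H=wray(T,[px],z)[0][:2]; print(nm,H,'rI',np.linalg.norm(I-H),'rS',np.linalg.norm(S-H),'angI',ang(I-H),'angS',ang(S-H),'d',ang(S-H)-ang(I-H))
print('arm dir',ang(A[0]-A[2]))
# bosses in top4
im=cv2.imread('pics/top4.png')
g=cv2.resize(cv2.GaussianBlur(im[100:300,230:500,1],(3,3),0),None,fx=3,fy=3)
ci=cv2.HoughCircles(g,cv2.HOUGH_GRADIENT,1,60,param1=100,param2=20,minRadius=20,maxRadius=45)[0]
P=np.c_[ci[:,0]/3+230,ci[:,1]/3+100]
for p,rr in zip(P,ci[:,2]): print('circle',p,rr/3,ray('top',[p],.105)[0])
```

```text
I [ 0.679  -0.1449] S [ 0.6698 -0.1457] |SI| 0.009201522896496436 theta from |SI| 1.9447370472876206
ring [ 0.5563 -0.0903] rI 0.1343005343752798 rS 0.12634447791734355 angI -23.95907390350758 angS -25.99247214612202 d -2.033398242614439
nut [ 0.5553 -0.0895] rI 0.13549868617553548 rS 0.12755636490152752 angI -24.132840862139265 angS -26.157856446885507 d -2.0250155847462423
hough [ 0.5549 -0.0919] rI 0.1349246484085344 rS 0.1268994498493143 angI -23.121415862118702 angS -25.09262812015834 d -1.971212258039639
arm dir -26.854046618544817Traceback (most recent call last):
  File "<stdin>", line 14, in <module>
TypeError: 'NoneType' object is not subscriptable
```

The spider is 2.0° short by three consistent estimates, and it was left with the finger commanded to -26°, so I'll push to -24° slowly and re-measure the same way.

```bash
cat >> h.py <<'E'
def look(fn):
    a=np.radians(-24.5); u=np.array([np.cos(a),np.sin(a)]); t=np.array([-u[1],u[0]])
    p=HUB+.11*u+.065*t
    bot.move_to([p[0],p[1],.22],[180,0,-114.5]); im,T=wshot(fn)
    b,g,r=[im[...,i].astype(int) for i in (2,1,0)]
    m=(abs(g-r)<22)&(abs(g-b)<30)&(g>75)
    rows={}
    for c in range(262,330):
        rr=np.nonzero(m[80:130,c])[0]+80
        if len(rr)>1: rows[c]=(rr.min()+rr.max())/2
    cols=sorted(rows); gap=max(range(len(cols)-1),key=lambda i:cols[i+1]-cols[i])
    ic,sc=cols[gap],cols[gap+1]
    ip=(ic+.5,np.mean([rows[c] for c in cols[max(0,gap-2):gap+1]])); sp=(sc-.5,np.mean([rows[c] for c in cols[gap+1:gap+4]]))
    I=wray(T,[ip],.095)[0][:2]; S=wray(T,[sp],.095)[0][:2]; H=np.array([.5556,-.0902])
    A=lambda d: np.degrees(np.arctan2(d[1],d[0]))
    print('tips px',ip,sp,'|SI|',np.linalg.norm(S-I),'spider deg',A(S-H)-A(I-H))
E
python3 - <<'E'
from h import *
k=dict(r=.093,z=.075)
p,r=ppose(-26,.02,**k); r=norm(r)
bot.move_to([p[0],p[1],.17],r); bot.servo_line(p,r,.1)
push(-26.5,.06); push(-24.0,.015); bot.dwell(.2); back(-24)
look('w3.png'); print(bot.get_t(),bot.get_ft_force())
E
```

```text
tips px (279.5, np.float64(107.66666666666667)) (290.5, np.float64(105.66666666666667)) |SI| 0.00914020909446707 spider deg -0.6424652714121137
22.3667 [-0.33144924  0.70852595  0.07720056]
```

Run:
```python
from h import *
k=dict(r=.093,z=.075)
p,r=ppose(-25,.012,**k); r=norm(r)
bot.move_to([p[0],p[1],.13],r); bot.servo_line(p,r,.1)
push(-24.5,.06); push(-23.5,.01); bot.dwell(.2); back(-23.5,.015)
look('w4.png'); print(bot.get_t())
```

```text
tips px (280.5, np.float64(107.0)) (290.5, np.float64(107.16666666666667)) |SI| 0.008142914099799739 spider deg 0.10454941701563314
26.2917
```

The tips now align to within about 0.1° (|SI| = 8.1 mm). Next, the brake handle, with a force stop.

```bash
cat >> h.py <<'E'
PIV=np.array([.548,.051])
def bpose(th,gap,z=.082,r=.1):
    a=np.radians(th); u=np.array([np.cos(a),np.sin(a)]); t=np.array([u[1],-u[0]])  # cw
    p=PIV+r*u-t*(.010+.011+gap); return [p[0],p[1],z],norm([180,0,th-90+180])
E
python3 - <<'E'
from h import *
np.set_printoptions(precision=3,suppress=True)
p,r=bpose(51,.022); print(p,r)
bot.move_to([p[0],p[1],.18],r); bot.servo_line(p,r,.12)
print(bot.get_t(),bot.get_tool_pos(),bot.get_ft_force(),bot.get_qpos())
f0=np.array(bot.get_ft_force())
for th in list(range(48,-3,-8))+list(range(0,-14,-1)):
    p,r=bpose(th,0); bot.servo_line(p,r,.06 if th>0 else .02)
    f=np.array(bot.get_ft_force()); a=np.radians(th); ft=-(f@[np.sin(a),-np.cos(a),0])
    print(th,round(bot.get_t(),2),'Ft %.2f'%ft,f)
    if ft>7 or np.linalg.norm(f)>20: break
shot('top','top5.png')
b=cv2.imread('pics/top5.png')[100:300,230:500]
cv2.imwrite('pics/top5c.png',cv2.resize(b,None,fx=2.9,fy=2.9,interpolation=cv2.INTER_CUBIC))
E
```

```text
[np.float64(0.577514762762334), np.float64(0.1557753729608401), 0.082] [180, 0, 141]
29.1417 [0.578 0.156 0.083] [-0.132  0.392 -0.726] [ 7.406 24.115 -6.407 59.398  0.    46.407]
48 29.75 Ft -0.68 [ 0.309 -0.679  0.013]
40 30.14 Ft -0.01 [0.733 0.597 0.129]
32 30.53 Ft 0.85 [-0.9    0.438  0.425]
24 30.93 Ft 0.37 [ 0.012  0.405 -0.161]
16 31.32 Ft -0.35 [ 0.106 -0.33   1.198]
8 31.71 Ft 0.40 [-0.486  0.333 -0.17 ]
0 32.58 Ft 1.52 [ 0.137  1.516 -0.062]
0 32.83 Ft -0.44 [-0.674 -0.443  0.46 ]
-1 33.08 Ft 0.59 [ 0.224  0.585 -0.392]
-2 33.33 Ft 1.55 [ 0.823  1.52  -0.624]
-3 33.58 Ft 1.02 [-0.217  1.036  0.373]
-4 33.83 Ft 5.29 [-0.588  5.344  0.818]
-5 34.08 Ft 8.82 [-0.444  8.897 -0.648]
```

View pics/top5c.png

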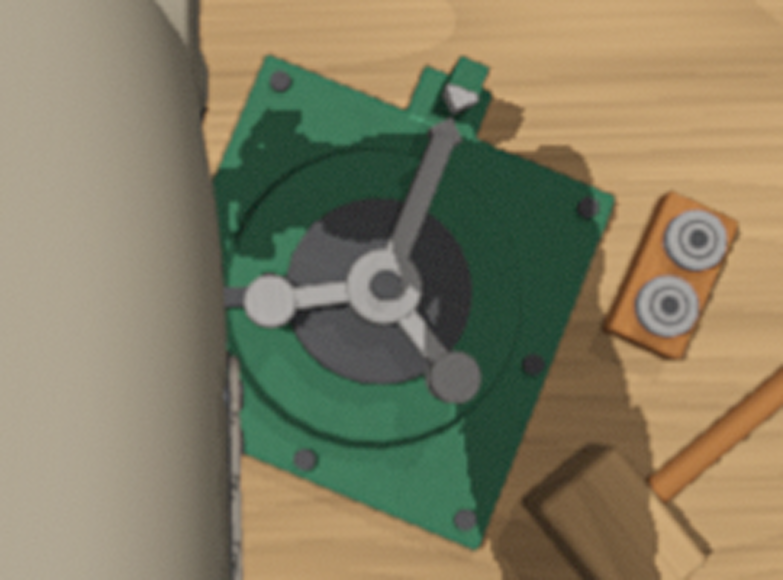

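The force rose sharply at the stop (1.0 → 5.3 → 8.8 N), and the top crop shows the long arm (tip near (447,133)) still pointing at the index (460,97). Now back off, re-measure, and take the last view.

Run:
```python
from h import *
np.set_printoptions(precision=3,suppress=True)
p,r=bpose(-4,.025); bot.servo_line(p,r,.06); bot.servo_line([p[0],p[1],.20],None,.15)
look('w5.png'); print(bot.get_t(),bot.get_tool_pos(),bot.get_ft_force())
```

```text
tips px (281.5, np.float64(107.33333333333333)) (291.5, np.float64(108.0)) |SI| 0.008193274221269186 spider deg 0.2844499461755028
38.2667 [ 0.679 -0.076  0.22 ] [-0.049 -0.129 -0.884]
```

View pics/w5.png

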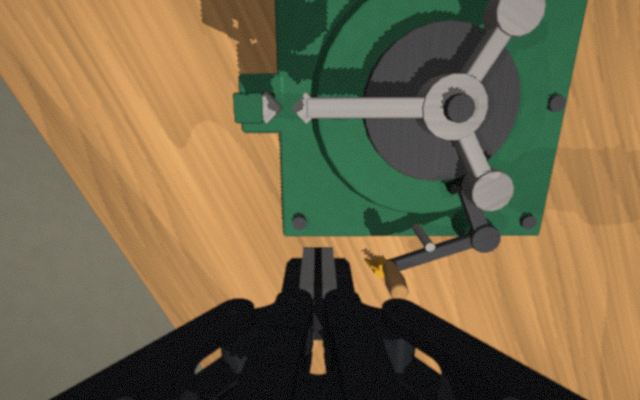

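The last wrist view shows the tips in line at (281,107) and (291,108). The lever swung in from pivot (485,237) to handle (395,270), lying against the peg top at (431,247). The wing nut is still at its place beneath the handle, and the robot is clear of everything.

```bash
python3 -c "
from h import *
bot.job_done(); print(bot.get_t())"
```

```text
the job is handed in; nothing more can be done
the job is handed in; nothing more can be done
```

The spider is on its mark and the brake lever is against its stop. I handed the job in at about 38 s of the 54 s allowed.

- **Spider:** I pushed its long arm counter-clockwise by about 84° with the shut fingertips. The last small pushes were corrected from the wrist camera.
    - **Before braking:** the alignment measured about +0.1°, with 8.1 mm between the tips.
    - **After braking:** it measured about +0.3° and 8.2 mm. That difference is within the measuring error of roughly 0.3–0.5°.
- **Brake:** I pushed the handle inward until the force rose from about 1 N to 8.8 N, well above the 2 N needed to move the lever. In the last picture the lever lies against the peg. The swing I estimate is about 55°, against a nominal 57°, which is within the error of my pivot and handle positions. I did not measure the peg contact in any other way.
- **What went wrong:** the first pass, at a tool height of 92 mm, went over the arm without moving it, because the fingertip appeared to ride about 1 cm higher than nominal. I repeated it at 75 mm, further out and clear of the drum, and that worked. One boss-circle detection also failed and I left it out.
- **Bystanders:** the mallet and bearing block were unmoved in the last top view. The wing nut was last seen partly hidden under the handle, still at its place as far as I could tell. Forces at the points I checked stayed under about 9 N.

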